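# Take the reel off the winder's lugged spindle and put it in the tray

### The arm

A 6-joint arm with a two-finger parallel gripper is mounted at the origin on the work surface. World frame = base frame: x ahead of the robot, y to its left, z up, the work surface at z = 0. Lengths are in mm, angles in rad, forces in N, time in s.
With the tool pointing down it reaches from about 375 to 925 mm from the base axis. Payload 5.7 kg.
Tool frame: the origin (TCP) lies where the fingers leave the gripper's body, on its centre line; the fingertips stand 73 mm ahead of it and the grasp point (between the pads) lies 54 mm ahead of it; x points along the fingers, y is the direction in which the jaws open and shut, and the axes are right-handed (so a half turn about x gives the same grasp; the last joint's range is limited). The gripper opens to 85 mm and grips with 20 to 120 N. Pads are 22 mm wide; open, the fingers measure 114 mm over their backs; the gripper's body (76 mm by 85 mm) begins 54 mm behind the grasp point. The pads swing forward as they close: fully open they stand 13 mm farther back than shut.
Start: joints at [1.186, 0.359, 1.51, -0, 1.272, -0.115], TCP at [159.92, 578.272, 303.867] pointing down, gripper open.
Joint ranges: [-2.97, 2.97], [-1.01, 2.36], [0.21, 2.38], [-0.96, 4.11], [0.2, 2.71], [-2.98, 2.98]. Speed limits (rad/s): [2.39, 2.39, 3.14, 3.14, 3.14, 3.14].

### API

Orientations are given as a unit quaternion [w, x, y, z].
In Python, from plant import ctrl gives the robot as it stands. The module is installed in compiled form; this text tells all that it offers. Calls block until the motion is done:
- ctrl.move_ptp(position, orientation): joint-space move of the TCP to a pose.
- ctrl.servo_line(position, rotation=None, v=150, stop_force=None): straight line of the TCP; rotation=None keeps the orientation; v is the mean speed in mm/s. With stop_force (N) it stops when the force on the tool has changed by that much, and returns True; else False.
- ctrl.movej(angles): joint-space move.
- ctrl.move_gripper(opening): finger opening in mm; the grip force is fixed at half the most; returns when the fingers have stopped.
- ctrl.dwell(seconds).
- ctrl.inverse_kinematics(position, orientation): joint angles nearest the present ones, or None.
- ctrl.get_state(): the state.
- ctrl.grab_frame(name): name is "scene" or "top" or "wrist"; returns (picture, depth): 480x640x3 uint8, red, green, blue; 480x640 float32, mm along the optical axis (not along the pixel's ray), 0 where there is no reading.
- ctrl.camera_model(name): a dict with "fx", "fy", "cx", "cy" (pixels), "k1" (the pictures are not rectified: a ray, as slopes to the right and down, at radius r is drawn at 1 + k1 r^2 times it, then the intrinsics apply), "view" (4x4, takes a point from world to camera coordinates); the wrist camera has in their place "mount" (4x4, takes a point from camera to tool coordinates, whose origin is the TCP and whose axes are the tool frame's). Camera axes: x right, y down, z forward; pixel columns grow to the right and rows downward; lengths in mm; the calibration is good to about 2 mm. A picture is of the moment at which its call begins: read the wrist's pose just before it. camera_model takes no time and is no camera call.
A pose or a line that the arm cannot do raises ctrl.PlanningError and nothing moves.
- ctrl.finish_job(): hands the job in, once; it reports no verdict.
The state is a dict: "clock": time; "joint_positions": joint angles; "qvel": joint speeds; "joint_efforts": joint torques, N m; "tcp_pos": TCP position; "ee_rot": TCP orientation; "force": force on the tool from outside, world axes, zero at the start; "moment": the same for the moment, N m; "width": finger opening in mm.
Only numpy, scipy, OpenCV 4.12 (cv2) and the standard library are available. Lean on these libraries where they do the work, as an engineer would, in place of code of your own. Each camera call takes 0.05 s, during which the arm holds its last target.

### The job

Take the empty reel off the tilted spindle of the reel winder: draw it gently up the spindle, feel for the angle at which its hub lets the hidden lugs through, without forcing it, and slide it off the open end. Lower it into the grey tray and let it go only once it lies there, flat, with its hub boss up. Leave the other things on the table where they are.

Things in the scene. Friction and masses are not known exactly. Their poses are not given: they have to be found in the camera images.
- reel: Empty white plastic reel seated on the winder's spindle. Origin: centre of its underside; z is its axis, out of the boss, along the spindle to its open end. Sizes in mm at heights on z: two flanges, diameter 116, at 0-3 and 11-14; round boss, diameter 40, at 14-48. Mass 130 to 250 g. Reads None while held
- reel_bore (a point): Centre of the reel's bore at the boss's rim, 48 from the underside, axes of the reel. The bore is 30 wide and open right through. At heights 0-22 only, three equal splines, one every 120 deg, reach in to diameter 19; each is about 62 deg wide with gaps of about 58 deg between. Above 22 the bore is plain
- winder: Fixed reel winder, dark: 200 x 200 base plate on the table, carrying a 200 x 200 deck sloping 25 deg, low edge (83 high) at its -x, high edge (167) at its +x, deck centre 125 high. Origin: centre of the base's underside; x points to the high edge. Stands left or right, the tray on the other side
- spindle_foot (a point): Where the spindle leaves its round seat (diameter 42), 4 mm above the deck: the reel's underside rests here. z is the spindle axis, square to the deck, so 25 deg from vertical, leaning to the winder's low edge; x runs up the slope. Steel rod, diameter 16, 70 long, fixed here: 1.5 clear all round inside the splines
- lugs (a point): Centre of the spindle at the middle of its three lugs, 40 mm from spindle_foot, same axes (they do NOT tell the lugs' angle). One lug every 120 deg, 4.5 wide, out to diameter 27, at 36-44 from the foot, deep in the boss at the start. The reel rises about 14, then its splines meet the lugs from below; it goes on only with its gaps on the lugs, within about 15 deg
- spindle_end (a point): Open upper end of the spindle, 70 mm from spindle_foot along its z, same axes; last 4 tapered. The spindle is braked: it does not turn under light forces. The angle between lugs and gaps varies and is not reported; at the start it is always shut. Find it by feel, turning the reel about the spindle axis, either way; any 120 deg of turn holds an opening
- tray: Fixed shallow open grey tray on the table, 162 x 162 mm outside, 152 x 152 inside, walls 24 high, floor 5 thick. Origin: centre of its underside, x and y along its sides. Stands left or right
- phone_a: loose bystander: black keypad phone lying flat, 108 x 46 x 18; origin at the centre of its underside, x along its length
- phone_b: loose bystander: blue keypad phone lying flat, 98 x 44 x 22; origin at the centre of its underside, x along its length
- remote: loose bystander: dark remote control lying flat, 112 x 42 x 16; origin at the centre of its underside, x along its length
- camera: loose bystander: black camera with lens, 81 x 115 x 84 high; origin under the centre of its 45 x 115 body
- spare_reel: loose bystander: a larger white reel (diameter 130, 48 high over its hub) lying flat on the table; not the one on the spindle. Origin at the centre of its underside
- cassette: loose bystander: flat clear cassette case 64 x 100 x 14; origin at the centre of its underside
- mug: loose bystander: white mug, diameter 80, 92 high, handle at its +y; origin at the centre of its underside
Not all that is in view belongs to the job. Of the things that look like the tray, the largest one is meant.

How it is judged (in metres and radians):
On the way, in this order (a step that is already met when the one before it is completed fails the run):
1. the reel has been drawn off over the open end of the spindle (z of reel in the frame of spindle_end above 0 m), for 0.05 s.
2. the reel has been lowered into the tray and lies there while still held by the fingers (x of reel in the frame of tray between -0.025 and 0.025 m and y of reel in the frame of tray between -0.025 and 0.025 m and z of reel in the frame of tray below 0.009 m and angle between reel's own z axis and vertical below 0.08 rad and contact force between the fingers and reel above 0.5 N), for 0.05 s.
At the end, for the whole second after the job is handed in: The reel lies at rest on the tray's floor, boss up, tilted less than 0.08 rad, its centre within 25 mm of the tray's centre along each side of the tray (underside less than 9 mm above the tray's underside), released (x of reel in the frame of tray between -0.025 and 0.025 m and y of reel in the frame of tray between -0.025 and 0.025 m and z of reel in the frame of tray below 0.009 m and angle between reel's own z axis and vertical below 0.08 rad and linear speed of reel below 0.02 m/s and angular speed of reel below 0.2 rad/s and contact force between the fingers and reel below 0.1 N); the robot touches nothing.
It fails at once if the reel is forced against the winder or its spindle with more than 70 N, summed over its contacts (contact force between reel and winder above 70 N).
It fails at once if one of the other loose things on the table is moved by more than 30 mm (distance of any of phone_a, phone_b, remote, camera, spare_reel, cassette, mug from where it was at the start of the episode above 0.03 m).
It also fails if it takes over 64 s, if anything falls off the work surface, if the arm or the gripper's body presses on something with over 40 N, if the wrist force passes 120 N, or if a joint passes its speed limit or range.

## Working session

There is one attempt and no reset: what is moved stays moved. The work goes in short steps, each a Python script; the robot and the scene stay as the last script left them, time stands still between calls to the robot, and variables do not carry over. Pictures are saved under pics/ and viewed, and the job is handed in when it is done.

```bash
mkdir -p pics; ls; python3 - <<'E'
from plant import ctrl
import cv2,numpy as np
s=ctrl.get_state(); print(s)
for n in ("scene","top"):
    im,d=ctrl.grab_frame(n); cv2.imwrite(f"pics/{n}0.png",im[:,:,::-1]); np.save(f"pics/{n}0.npy",d)
    m=ctrl.camera_model(n); print(n,{k:(np.round(v,4).tolist()) for k,v in m.items()})
print(ctrl.camera_model("wrist"))
E
```

```text
pics
{'clock': 0.0, 'joint_positions': array([ 1.18590748e+00,  3.59510365e-01,  1.51148853e+00, -2.32130836e-05,
        1.27249771e+00, -1.15145191e-01]), 'qvel': array([ 0.00118448,  0.00024771, -0.00049968, -0.00054281,  0.00072837,
       -0.00195163]), 'joint_efforts': array([ 2.78943626e-03, -5.27621126e+01, -2.78621650e+01,  1.23835007e-04,
        1.32144205e-02,  7.95161867e-06]), 'tcp_pos': array([159.71305444, 577.7554495 , 303.0289249 ]), 'ee_rot': array([ 0.7005263 ,  0.09442331,  0.7008442 , -0.09573163]), 'force': array([ 0.62000098,  0.48609525, -0.6020661 ]), 'moment': array([-0.06854287, -0.00413227, -0.03130041]), 'width': 85.15013032981926}
scene {'fx': 511.4192, 'fy': 511.4192, 'cx': 318.8557, 'cy': 238.9685, 'k1': -0.0588, 'view': [[0.1037, 0.9945, -0.016, -43.9038], [0.745, -0.0883, -0.6612, -361.1981], [-0.659, 0.0566, -0.75, 2029.7111], [0.0, 0.0, 0.0, 1.0]]}
top {'fx': 466.0575, 'fy': 466.0575, 'cx': 319.1788, 'cy': 241.0874, 'k1': -0.0418, 'view': [[-0.0019, -0.9998, -0.0196, 17.9923], [-0.9988, 0.0028, -0.0497, 618.5419], [0.0498, 0.0195, -0.9986, 1521.2293], [0.0, 0.0, 0.0, 1.0]]}
{'fx': 332.54828932204134, 'fy': 332.54828932204134, 'cx': 324.90667519075566, 'cy': 239.20096364459928, 'k1': -0.020459558009753267, 'mount': array([[ 1.00863523e-03, -2.76026084e-01,  9.61149615e-01,
        -6.95648778e+01],
       [ 9.99999291e-01,  8.86945809e-04, -7.94688281e-04,
        -2.98475357e-01],
       [-6.33132929e-04,  9.61149735e-01,  2.76026783e-01,
        -7.03242830e+01],
       [ 0.00000000e+00,  0.00000000e+00,  0.00000000e+00,
         1.00000000e+00]])}
```

View pics/scene0.png

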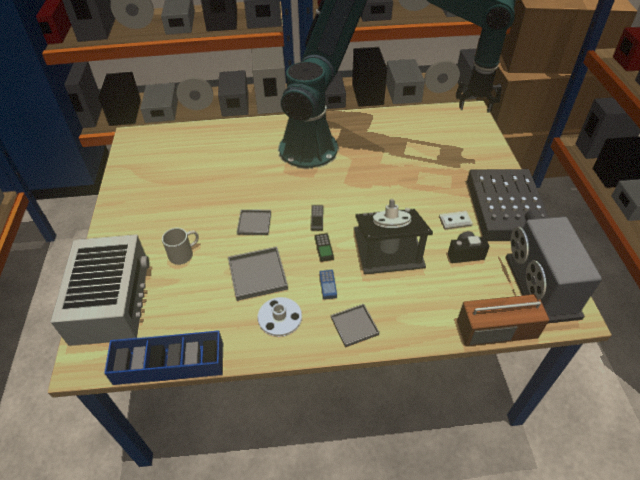

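View pics/top0.png

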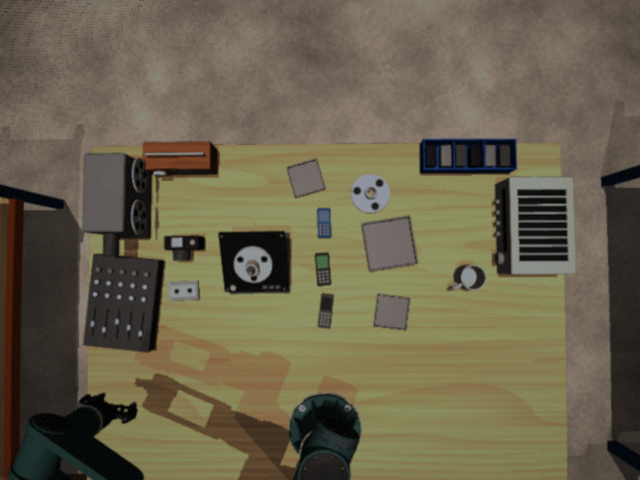

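The reel could be confused between the one on the winder (top ≈ 252,266) and the larger spare on the table (370,193). By the description it is the one on the dark winder. The tray could be (389,243), (306,178) or (392,311). The largest, at (389,243), is the one meant. Next I measure with close crops.

```bash
cat > h.py <<'E'
from plant import ctrl
import cv2,numpy as np
from scipy.spatial.transform import Rotation as R
def rays(m,uv):
    K=np.array([[m["fx"],0,m["cx"]],[0,m["fy"],m["cy"]],[0,0,1]])
    p=cv2.undistortPoints(np.asarray(uv,float).reshape(-1,1,2),K,np.array([m["k1"],0,0,0.]))[:,0]
    return np.c_[p,np.ones(len(p))]
def c2w(m,st=None):
    if "view" in m: return np.linalg.inv(m["view"])
    q=st["ee_rot"]; T=np.eye(4); T[:3,:3]=R.from_quat([q[1],q[2],q[3],q[0]]).as_matrix(); T[:3,3]=st["tcp_pos"]
    return T@m["mount"]
def pts(m,uv,dep,st=None):
    T=c2w(m,st); P=rays(m,uv)*np.asarray(dep)[:,None]; return P@T[:3,:3].T+T[:3,3]
def cloud(m,d,st=None):
    v,u=np.mgrid[0:480,0:640]; return pts(m,np.c_[u.ravel(),v.ravel()],d.ravel(),st).reshape(480,640,3)
def onplane(m,uv,z,st=None):
    T=c2w(m,st); r=rays(m,uv)@T[:3,:3].T; o=T[:3,3]; return o+r*((z-o[2])/r[:,2])[:,None]
def quat(M):
    q=R.from_matrix(M).as_quat(); return np.r_[q[3],q[:3]]
def rot(st):
    q=st["ee_rot"]; return R.from_quat([q[1],q[2],q[3],q[0]]).as_matrix()
E
python3 - <<'E'
from h import *
m=ctrl.camera_model("top"); im=cv2.imread("pics/top0.png"); d=np.load("pics/top0.npy")
C=cloud(m,d)
cv2.imwrite("pics/crop1.png",cv2.resize(im[210:320,200:440],None,fx=3.3,fy=3.3,interpolation=cv2.INTER_CUBIC))
np.set_printoptions(precision=1,suppress=True)
for u,v in [(252,266),(252,252),(240,264),(265,262),(225,238),(285,237),(225,287),(285,285),(389,243),(330,150),(300,220)]: print(u,v,C[v,u])
# deck plane: dark pixels in region
g=im.max(2); reg=np.zeros(g.shape,bool); reg[225:300,212:298]=1
mk=reg&(g<50)&(C[...,2]>75)&(C[...,2]<175); P=C[mk]; print(len(P))
for i in range(4):
    c=P.mean(0); n=np.linalg.svd(P-c)[2][2]; n*=np.sign(n[2]); r=(P-c)@n; P=P[abs(r)<max(3,2*r.std())]
print(c,n,np.degrees(np.arccos(n[2])),np.degrees(np.arctan2(n[1],n[0])),r.std(),len(P))
E
```

```text
252 266 [537.3 215.5 155.4]
252 252 [579.2 214.8 161.2]
240 264 [543.4 254.5 140.9]
265 262 [549.3 177.6 146.6]
225 238 [621.5 296.9 159.5]
285 237 [624.3 116.6 153.6]
225 287 [471.5 310.6  92.8]
285 285 [478.  121.5  99.1]
389 243 [ 612.2 -214.7    4. ]
330 150 [926.6 -20.2  -1.1]
300 220 [689.9  80.7   2.4]
2653
[556.  211.5 129.7] [-0.4 -0.   0.9] 25.024402037297055 -179.18450453623495 2.260120904884966 2310
```

View pics/crop1.png

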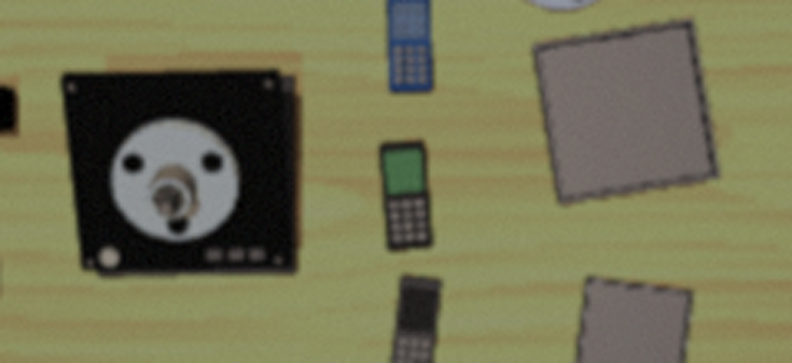

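The crop shows the winder's reel at crop (175,180), with the spindle leaning towards the robot. The tray is the big square at crop (625,110). Next I get the geometry from the top view.

```bash
python3 - <<'E'
from h import *
np.set_printoptions(precision=2,suppress=True)
m=ctrl.camera_model("top"); im=cv2.imread("pics/top0.png"); d=np.load("pics/top0.npy"); C=cloud(m,d)
# table check
print("table z", [C[v,u,2] for u,v in [(340,280),(300,280),(440,230),(350,240)]])
hsv=cv2.cvtColor(im,cv2.COLOR_BGR2HSV)
g=im.max(2); mk=np.zeros_like(g); mk[235:297,220:290]=(g[235:297,220:290]>85)*255
mk=cv2.morphologyEx(mk,cv2.MORPH_CLOSE,np.ones((3,3)))
cs,_=cv2.findContours(mk,0,2); c=max(cs,key=cv2.contourArea); print(cv2.boundingRect(c))
e=cv2.fitEllipse(cv2.convexHull(c)); print("ell",e)
th=np.radians(25); n=np.array([-np.sin(th),0,np.cos(th)])
# deck plane height: point on plane from fit: (556,211.5,129.7)
q=onplane(m,[e[0]],0)[0]; T=c2w(m); o=T[:3,3]; r=q-o
p0=np.array([556,211.5,129.7])
for h in (18,):
    X=o+r*(((p0+n*h-o)@n)/(r@n)); print("flange top centre",X,"foot",X-n*14)
# tray
t=np.zeros_like(g); s=hsv[...,1]; t[205:285,350:430]=((s[205:285,350:430]<60))*255
t=cv2.morphologyEx(t,cv2.MORPH_OPEN,np.ones((3,3)))
cs,_=cv2.findContours(t,0,2); c=max(cs,key=cv2.contourArea)
rc=cv2.minAreaRect(c); print(rc)
for z in (0,24):
    b=onplane(m,cv2.boxPoints(rc),z); print(z,b[:,:2].tolist(),b.mean(0),np.linalg.norm(b[1]-b[0]),np.linalg.norm(b[2]-b[1]))
# IK over viewing angle
foot=X-n*14
for dist in (220,150,54+36):
  for a in range(0,360,30):
    A=np.radians(a); ex=np.array([np.cos(th),0,np.sin(th)]); ey=np.cross(n,ex)
    y=np.cos(A)*ex+np.sin(A)*ey; x=-n; M=np.c_[x,y,np.cross(x,y)]
    k=ctrl.inverse_kinematics((foot+n*dist).tolist(),quat(M).tolist()); print(dist,a,None if k is None else np.asarray(k))
E
```

```text
table z [np.float64(-1.504351191733349), np.float64(-0.03401972587266755), np.float64(1.1270546030482365), np.float64(-3.1071344423171467)]
(234, 246, 38, 37)
ell ((252.60549926757812, 264.07415771484375), (36.026161193847656, 38.29106903076172), 105.92371368408203)
flange top centre [543.12 215.68 143.56] foot [549.04 215.68 130.87]
((389.3648681640625, 243.1891632080078), (48.82649612426758, 49.648494720458984), 80.53767395019531)
0 [[678.686535908899, -122.22095004492506], [705.4696000093254, -285.55240710435885], [545.0537508970297, -310.3026303498393], [518.4301009534196, -147.81749134744555]] [ 611.91 -216.47    0.  ] 165.5128314897827 162.31394948407842
24 [[676.5720546542667, -120.53737571127195], [702.9404554153127, -281.3400867259603], [545.008212041069, -305.70711967689874], [518.7967573395983, -145.7376237721644]] [ 610.83 -213.33   24.  ] 162.95031275934548 159.80095679329793
220 0 [ 0.4   0.05  1.92 -0.24  0.77  0.54]
220 30 [ 0.4   0.05  1.92 -0.24  0.77  0.02]
220 60 [ 0.4   0.05  1.92 -0.24  0.77 -0.5 ]
220 90 [ 0.4   0.05  1.92 -0.24  0.77 -1.03]
220 120 [ 0.4   0.0
[... 631 characters left out ...]
]
150 210 None
150 240 [ 0.38  0.18  1.96 -0.28  0.61  2.67]
150 270 [ 0.38  0.18  1.96 -0.28  0.61  2.14]
150 300 [ 0.38  0.18  1.96 -0.28  0.61  1.62]
150 330 [ 0.38  0.18  1.96 -0.28  0.61  1.09]
90 0 [ 0.35  0.3   1.98 -0.33  0.47  0.62]
90 30 [ 0.35  0.3   1.98 -0.33  0.47  0.09]
90 60 [ 0.35  0.3   1.98 -0.33  0.47 -0.43]
90 90 [ 0.35  0.3   1.98 -0.33  0.47 -0.95]
90 120 [ 0.35  0.3   1.98 -0.33  0.47 -1.48]
90 150 [ 0.35  0.3   1.98 -0.33  0.47 -2.  ]
90 180 [ 0.35  0.3   1.98 -0.33  0.47 -2.52]
90 210 None
90 240 [ 0.35  0.3   1.98 -0.33  0.47  2.71]
90 270 [ 0.35  0.3   1.98 -0.33  0.47  2.19]
90 300 [ 0.35  0.3   1.98 -0.33  0.47  1.66]
90 330 [ 0.35  0.3   1.98 -0.33  0.47  1.14]
```

```bash
cat >> h.py <<'E'
th=np.radians(25); n=np.array([-np.sin(th),0,np.cos(th)]); ex=np.array([np.cos(th),0,np.sin(th)]); ey=np.cross(n,ex)
def ori(a,ax=n):
    A=np.radians(a); y=np.cos(A)*ex+np.sin(A)*ey; x=-ax; y=y-x*(y@x); y/=np.linalg.norm(y)
    return quat(np.c_[x,y,np.cross(x,y)]).tolist()
E
python3 - <<'E'
from h import *
np.set_printoptions(precision=3,suppress=True)
f=np.array([549,215.7,130.9])
ctrl.move_ptp((f+n*230).tolist(),ori(0)); ctrl.dwell(.3)
st=ctrl.get_state(); im,d=ctrl.grab_frame("wrist"); cv2.imwrite("pics/w1.png",im[:,:,::-1]); np.save("pics/w1.npy",d)
np.save("pics/w1s.npy",dict(ee_rot=st["ee_rot"],tcp_pos=st["tcp_pos"]),allow_pickle=True); print(st["clock"],st["tcp_pos"],st["force"])
E
```

```text
2.1583 [451.746 216.148 339.258] [-0.195  0.309 -0.165]
```

View pics/w1.png

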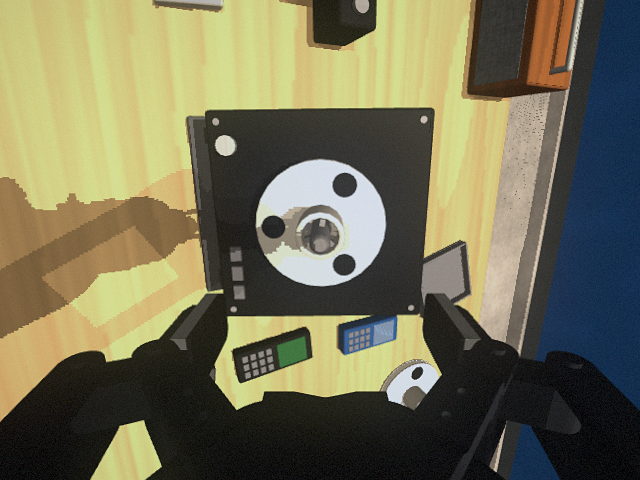

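The wrist view shows the reel on the deck, with its flange ellipse centred near (321,222), the boss and spindle at (320,232), and four deck screws. I will fit the axis from this view.

```bash
python3 - <<'E'
from h import *
np.set_printoptions(precision=3,suppress=True)
im=cv2.imread("pics/w1.png"); d=np.load("pics/w1.npy"); st=np.load("pics/w1s.npy",allow_pickle=True).item()
m=ctrl.camera_model("wrist"); C=cloud(m,d,st); g=im.max(2)
reg=np.zeros(g.shape,bool); reg[115:305,215:425]=1
P=C[reg&(g<60)&(d>0)]
for i in range(6):
    c=P.mean(0); nn=np.linalg.svd(P-c)[2][2]; nn*=np.sign(nn[2]); r=(P-c)@nn; P=P[abs(r)<max(2,2*r.std())]
print("deck",c,nn,np.degrees(np.arccos(nn[2])),r.std(),len(P))
mk=np.zeros_like(g); mk[150:295,246:396]=(g[150:295,246:396]>95)*255
mk=cv2.morphologyEx(mk,cv2.MORPH_CLOSE,np.ones((3,3)));cs,_=cv2.findContours(mk,0,1); k=max(cs,key=cv2.contourArea)
e=cv2.fitEllipse(cv2.convexHull(k)); print(e)
T=c2w(m,st); o=T[:3,3]; ray=rays(m,[e[0]])[0]@T[:3,:3].T
for N in (nn,n):
    X=o+ray*(((c+N*18-o)@N)/(ray@N)); print("foot",X-N*14, "deckcentre",X-N*18)
# deck corners via screws
for s in [(215,121),(424,119),(411,308),(234,310)]:
    rr=rays(m,[s])[0]@T[:3,:3].T; print(o+rr*(((c-o)@nn)/(rr@nn)))
# white flange plane
W=C[(mk>0)&(d>0)]; h=(W-c)@nn; print("heights over deck pct",np.percentile(h,[5,25,50,75,90]))
h2=(C[205:260,295:350]-c)@nn; print("max",h2.max()); vv,uu=np.where((h2>60)); 
Q=C[205:260,295:350][h2>60]; print("tip",len(Q),Q.mean(0) if len(Q) else 0)
print("tip pred on axis h=74:", (X-n*18)+n*74)
E
```

```text
bash:   591 Killed                     python3 - <<'E'
from h import *
np.set_printoptions(precision=3,suppress=True)
im=cv2.imread("pics/w1.png"); d=np.load("pics/w1.npy"); st=np.load("pics/w1s.npy",allow_pickle=True).item()
m=ctrl.camera_model("wrist"); C=cloud(m,d,st); g=im.max(2)
reg=np.zeros(g.shape,bool); reg[115:305,215:425]=1
P=C[reg&(g<60)&(d>0)]
for i in range(6):
    c=P.mean(0); nn=np.linalg.svd(P-c)[2][2]; nn*=np.sign(nn[2]); r=(P-c)@nn; P=P[abs(r)<max(2,2*r.std())]
print("deck",c,nn,np.degrees(np.arccos(nn[2])),r.std(),len(P))
mk=np.zeros_like(g); mk[150:295,246:396]=(g[150:295,246:396]>95)*255
mk=cv2.morphologyEx(mk,cv2.MORPH_CLOSE,np.ones((3,3)));cs,_=cv2.findContours(mk,0,1); k=max(cs,key=cv2.contourArea)
e=cv2.fitEllipse(cv2.convexHull(k)); print(e)
T=c2w(m,st); o=T[:3,3]; ray=rays(m,[e[0]])[0]@T[:3,:3].T
for N in (nn,n):
    X=o+ray*(((c+N*18-o)@N)/(ray@N)); print("foot",X-N*14, "deckcentre",X-N*18)
# deck corners via screws
for s in [(215,121),(424,119),(411,308),(234,310)]:
    rr=rays(m,[s])[0]@T[:3,:3].T; print(o+rr*(((c-o)@nn)/(rr@nn)))
# white flange plane
W=C[(mk>0)&(d>0)]; h=(W-c)@nn; print("heights over deck pct",np.percentile(h,[5,25,50,75,90]))
h2=(C[205:260,295:350]-c)@nn; print("max",h2.max()); vv,uu=np.where((h2>60)); 
Q=C[205:260,295:350][h2>60]; print("tip",len(Q),Q.mean(0) if len(Q) else 0)
print("tip pred on axis h=74:", (X-n*18)+n*74)
E
```

```bash
cat > m1.py <<'E'
from h import *
np.set_printoptions(precision=3,suppress=True)
im=cv2.imread("pics/w1.png"); d=np.load("pics/w1.npy"); st=np.load("pics/w1s.npy",allow_pickle=True).item()
m=ctrl.camera_model("wrist"); C=cloud(m,d,st); g=im.max(2)
reg=np.zeros(g.shape,bool); reg[115:305,215:425]=1
P=C[reg&(g<60)&(d>0)]
for i in range(6):
    c=P.mean(0); nn=np.linalg.eigh(np.cov((P-c).T))[1][:,0]; nn*=np.sign(nn[2]); r=(P-c)@nn; P=P[abs(r)<max(2,2*r.std())]
print("deck",c,nn,np.degrees(np.arccos(nn[2])),r.std(),len(P))
mk=np.zeros_like(g); mk[150:295,246:396]=(g[150:295,246:396]>95)*255
mk=cv2.morphologyEx(mk,cv2.MORPH_CLOSE,np.ones((3,3)));cs,_=cv2.findContours(mk,0,1); k=max(cs,key=cv2.contourArea)
e=cv2.fitEllipse(cv2.convexHull(k)); print(e)
T=c2w(m,st); o=T[:3,3]; ray=rays(m,[e[0]])[0]@T[:3,:3].T
for N in (nn,n):
    X=o+ray*(((c+N*18-o)@N)/(ray@N)); print("foot",X-N*14, "deckcentre",X-N*18)
for s in [(215,121),(424,119),(411,308),(234,310)]:
    rr=rays(m,[s])[0]@T[:3,:3].T; print(o+rr*(((c-o)@nn)/(rr@nn)))
W=C[(mk>0)&(d>0)]; h=(W-c)@nn; print("heights over deck pct",np.percentile(h,[5,25,50,75,90]))
S=C[205:260,295:350]; h2=(S-c)@nn; print("max",h2.max())
Q=S[(h2>62)&(h2<80)]; print("tip",len(Q),Q.mean(0) if len(Q) else 0)
print("tip pred:", (X-n*18)+n*74)
E
python3 m1.py
```

```text
deck [541.398 225.158 122.149] [-0.422 -0.004  0.907] 24.960535434276785 0.6972832739316885 21807
((320.5453186035156, 222.31985473632812), (127.27809143066406, 130.51904296875), 91.65774536132812)
foot [545.205 219.163 128.307] deckcentre [546.893 219.18  124.68 ]
foot [545.203 219.113 128.337] deckcentre [546.893 219.113 124.711]
[463.705 304.991  86.344]
[627.831 306.903 162.744]
[630.033 125.687 162.96 ]
[466.732 123.075  86.94 ]
heights over deck pct [16.785 17.598 18.134 18.799 48.921]
max 304.14265238586995
tip 394 [516.248 216.89  189.552]
tip pred: [515.619 219.113 191.778]
```

```bash
cat >> m1.py <<'E'
print("---- cam",o)
H=(C-c)@nn
def fit(mask,h,name):
    mask=cv2.morphologyEx(mask.astype(np.uint8)*255,cv2.MORPH_OPEN,np.ones((2,2)))
    cs,_=cv2.findContours(mask,0,1); k=cv2.convexHull(max(cs,key=cv2.contourArea)); 
    rr=rays(m,k[:,0])@T[:3,:3].T; X=o+rr*(((c+nn*h-o)@nn)/(rr@nn))[:,None]
    a=(X-c)@ex; b=(X-c)@ey; (cx,cy),rad=cv2.minEnclosingCircle(np.c_[a,b].astype(np.float32))
    A=np.c_[a,b,np.ones(len(a))]; s=np.linalg.lstsq(A,-(a*a+b*b),rcond=None)[0]; cx,cy=-s[0]/2,-s[1]/2; 
    ctr=c+ex*cx+ey*cy+nn*h; print(name,"ctr",ctr,"r",np.sqrt(cx*cx+cy*cy-s[2]),rad,"-> foot",ctr-nn*(h-4))
box=np.zeros(g.shape,bool); box[150:295,246:396]=1
fit(box&(mk>0),18,"flange-col")
fit(box&(H>14)&(H<60),18,"flange-depth")
fit(box&(H>40)&(H<80),52,"boss-depth")
fit(box&(H>62)&(H<90),74,"tip-depth")
z=cv2.resize(im[150:300,240:400],None,fx=5,fy=5*.8); cv2.imwrite("pics/crop2.png",z[:600])
E
python3 m1.py | sed -n '/----/,$p'
```

```text
---- cam [421.88  286.042 402.268]
flange-col ctr [540.087 214.952 141.398] r 57.93484839002581 58.240535736083984 -> foot [545.995 215.008 128.706]
flange-depth ctr [539.599 214.71  141.171] r 57.621170469356784 57.84217834472656 -> foot [545.506 214.766 128.478]
boss-depth ctr [525.279 215.51  172.008] r 20.09684864762704 20.690000534057617 -> foot [545.534 215.704 128.491]
tip-depth ctr [516.041 216.418 191.974] r 8.350323668792923 8.687395095825195 -> foot [545.579 216.701 128.512]
```

View pics/crop2.png

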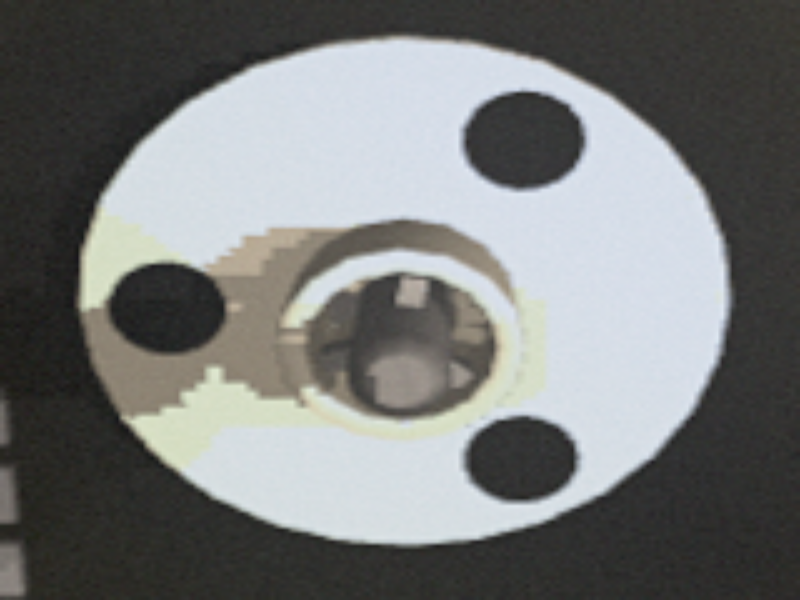

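Four fits agree on foot ≈ (545.7, 215.5, 128.6), and the crop confirms this is the bossed reel on the spindle. Now the approach and grip.

```bash
cat >> h.py <<'E'
F0=np.array([545.7,215.5,128.6])
def P(h,off=np.zeros(3)): return (F0+off+n*h).tolist()
def rep(l=""):
    s=ctrl.get_state(); v=s["tcp_pos"]-F0
    print(l,"t%.2f h%.2f ex%.2f ey%.2f w%.2f F(ex,ey,n)"%(s["clock"],v@n,v@ex,v@ey,s["width"]),np.round([s["force"]@ex,s["force"]@ey,s["force"]@n],1),"M",np.round(s["moment"],2),"q",np.round(s["joint_positions"],2)); return s
E
python3 - <<'E'
from h import *
ctrl.servo_line(P(150),ori(0)); rep()
hit=ctrl.servo_line(P(89),ori(0),v=80,stop_force=8); rep(hit)
im,d=ctrl.grab_frame("wrist"); cv2.imwrite("pics/w2.png",im[:,:,::-1])
E
```

```text
t2.90 h150.24 ex0.28 ey0.07 w85.24 F(ex,ey,n) [ 0.6 -0.1  0.1] M [-0.01  0.11 -0.05] q [ 0.38  0.18  1.97 -0.28  0.6   0.58]
False t3.82 h89.19 ex0.14 ey0.05 w85.37 F(ex,ey,n) [-0.3 -0.6 -0.2] M [0.04 0.23 0.  ] q [ 0.36  0.3   1.99 -0.34  0.46  0.63]
```

View pics/w2.png

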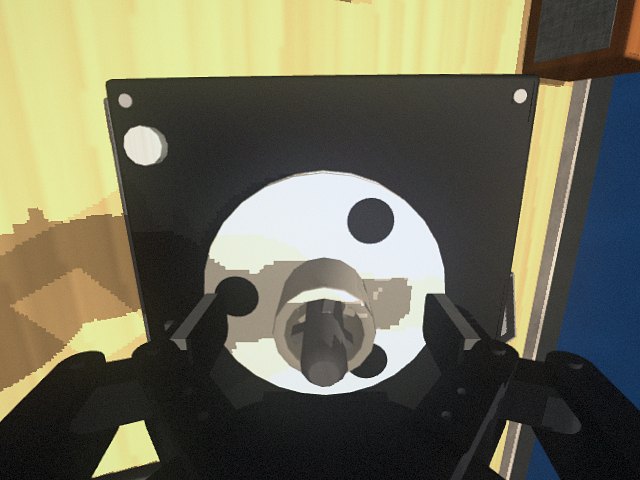

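The boss (322,300) sits midway between the jaws (215 and 428). I'm closing the gripper.

```bash
python3 - <<'E'
from h import *
ctrl.move_gripper(20); ctrl.dwell(.2); rep("grip")
im,d=ctrl.grab_frame("wrist"); cv2.imwrite("pics/w3.png",im[:,:,::-1])
hit=ctrl.servo_line(P(89+20),ori(0),v=20,stop_force=10); s=rep(hit)
E
```

```text
grip t4.57 h89.42 ex0.06 ey0.06 w38.01 F(ex,ey,n) [-0.3  0.5  6.1] M [-0.02  0.3   0.04] q [ 0.36  0.3   1.99 -0.34  0.46  0.63]
True t5.35 h103.99 ex-0.61 ey-0.19 w38.00 F(ex,ey,n) [-0.6  0.4 -2.5] M [ 0.07  0.37 -0.02] q [ 0.36  0.27  1.99 -0.32  0.5   0.61]
```

View pics/w3.png

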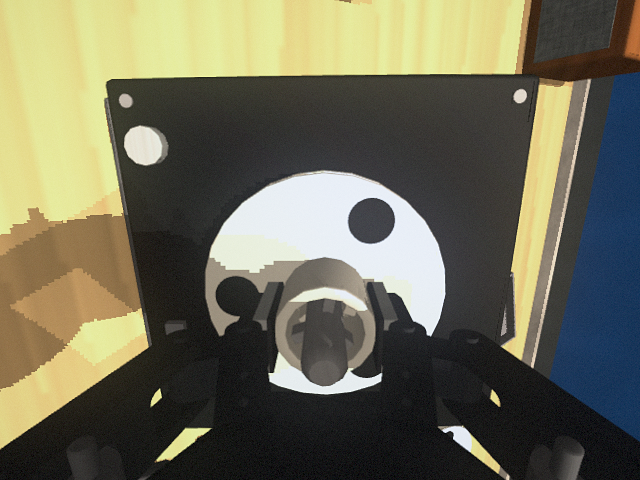

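The jaws hold the boss (275–372 px). The reel rose 14.6 mm before the lugs stopped it, as expected. Now I search for the angle: back off, turn 20°, and lift gently each time.

```bash
cat > search.py <<'E'
from h import *
import sys
for a in range(20,141,20):
    ctrl.servo_line(P(101),None,v=30)
    ctrl.move_ptp(P(101),ori(a)); 
    s=rep("a%d"%a)
    hit=ctrl.servo_line(P(111),ori(a),v=25,stop_force=8); s=rep(" hit" if hit else " free")
    if not hit and (s["tcp_pos"]-F0)@n>109: print("OPEN",a); break
E
python3 search.py
```

```text
a20 t6.03 h100.78 ex-0.33 ey-0.10 w38.27 F(ex,ey,n) [-1.6 -0.2 -2.4] M [-0.01  0.35 -0.03] q [ 0.36  0.27  1.99 -0.32  0.49  0.27]
 free t6.58 h111.23 ex0.17 ey0.04 w38.11 F(ex,ey,n) [-1.3  0.2 -2.5] M [ 0.03  0.41 -0.  ] q [ 0.36  0.25  1.99 -0.31  0.51  0.26]
OPEN 20
```

It opened at 20°. I'll move 5° further into the window and draw the reel off with a force guard.

```bash
python3 - <<'E'
from h import *
ctrl.move_ptp(P(111),ori(25)); rep("a25")
hit=ctrl.servo_line(P(89+50),ori(25),v=40,stop_force=8); rep(hit)
if not hit:
    hit=ctrl.servo_line(P(89+95),ori(25),v=60,stop_force=8); rep(hit)
for nme in("wrist","scene"):
    im,d=ctrl.grab_frame(nme); cv2.imwrite(f"pics/{nme}4.png",im[:,:,::-1] if nme=="wrist" else cv2.resize(im[130:330,280:500,::-1],None,fx=3,fy=3))
E
```

```text
a25 t6.83 h110.93 ex-0.06 ey-0.03 w38.30 F(ex,ey,n) [-0.8 -0.1 -3. ] M [-0.02  0.39 -0.01] q [ 0.36  0.25  1.99 -0.31  0.51  0.17]
False t7.67 h139.01 ex-0.06 ey-0.02 w38.03 F(ex,ey,n) [-0.7 -0.2 -1.4] M [0.01 0.39 0.04] q [ 0.37  0.2   1.98 -0.29  0.58  0.15]
False t8.57 h183.92 ex-0.15 ey-0.06 w38.15 F(ex,ey,n) [-0.1  0.4 -2.4] M [ 0.04  0.41 -0.02] q [ 0.39  0.12  1.95 -0.26  0.68  0.13]
```

View pics/wrist4.png

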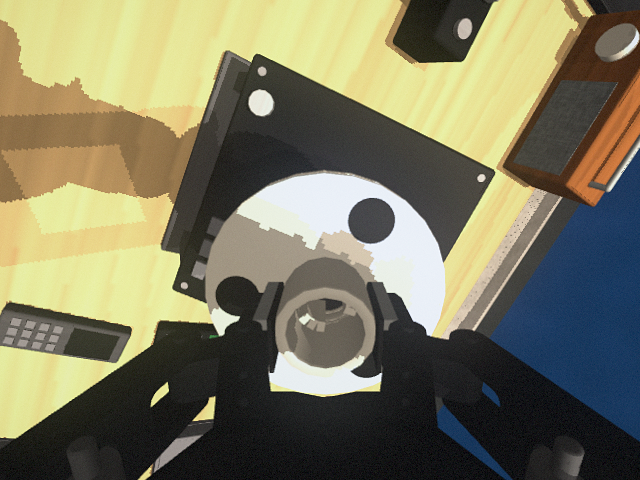

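View pics/scene4.png

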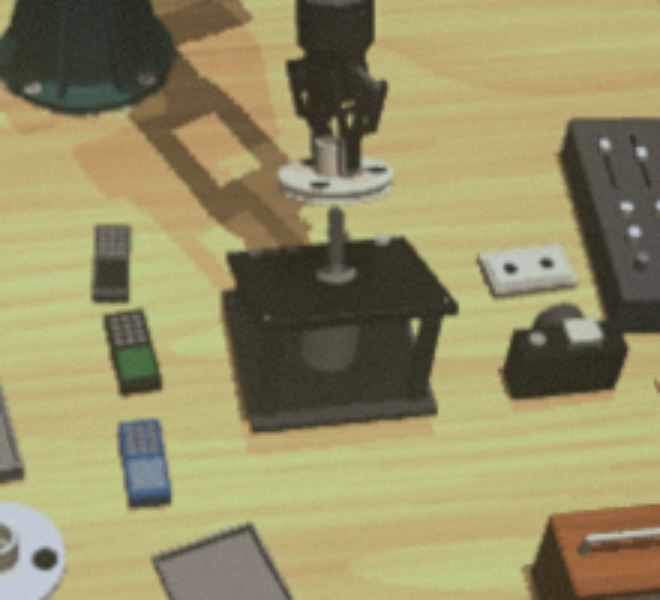

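The pictures show the reel off the spindle (scene crop 335,180 above the tip at 335,210), still held in the same place in the grip. I'm carrying it over the tray, tool vertical.

```bash
cat >> h.py <<'E'
def down(a):
    y=np.array([np.cos(a),np.sin(a),0]); x=np.array([0,0,-1.]); return quat(np.c_[x,y,np.cross(x,y)]).tolist()
TR=np.array([611,-213.5])
E
python3 - <<'E'
from h import *
p=ctrl.get_state()["tcp_pos"]+np.array([-15,0,40]); ctrl.servo_line(p.tolist(),None,v=150); rep()
best=None
for a in np.radians(range(-180,180,15)):
    k=ctrl.inverse_kinematics([TR[0],TR[1],230],down(a))
    if k is not None and (best is None or abs(k[5])<abs(best[1][5])): best=(a,k)
print(best)
ctrl.move_ptp([TR[0],TR[1],230],down(best[0])); ctrl.dwell(.3); s=rep(); print(s["tcp_pos"])
np.save("a.npy",best[0])
for nme in("wrist","top","scene"):
    im,d=ctrl.grab_frame(nme); cv2.imwrite(f"pics/{nme}5.png",im[:,:,::-1]); np.save(f"pics/{nme}5.npy",d)
E
```

```text
t9.11 h226.18 ex3.12 ey-0.04 w37.88 F(ex,ey,n) [-0.8 -0.2 -1.6] M [-0.03  0.35 -0.02] q [ 0.41  0.04  1.92 -0.24  0.79  0.11]
(np.float64(-0.5235987755982988), array([-4.42820599e-01,  4.93796686e-01,  1.48349064e+00, -4.44089210e-16,
        1.16430533e+00,  8.07781766e-02]))
 t11.10 h64.62 ex102.34 ey-428.18 w38.00 F(ex,ey,n) [-1.1  0.6 -0.9] M [-0.03  0.03 -0.04] q [-0.44  0.49  1.48  0.    1.16  0.08]
[ 611.14273995 -212.68345858  230.41364809]
```

View pics/wrist5.png

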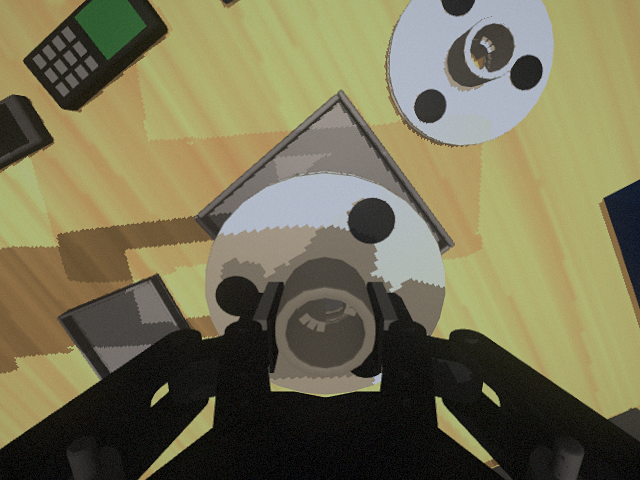

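View pics/scene5.png

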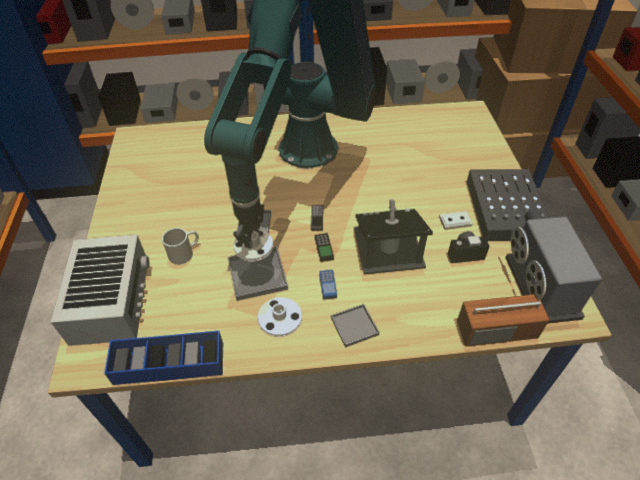

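The wrist view shows tray corners at (341,92), (199,217) and (451,247). I'll cast them onto z=24 to check the centre.

```bash
python3 - <<'E'
from h import *
m=ctrl.camera_model("wrist"); s=ctrl.get_state()
X=onplane(m,[(341,92),(199,217),(451,247)],24,s); print(X.round(1),"centre LR",((X[1]+X[2])/2).round(1),np.linalg.norm(X[1]-X[0]),np.linalg.norm(X[2]-X[0]))
E
```

```text
[[ 675.5 -125.8   24. ]
 [ 523.2 -151.3   24. ]
 [ 697.8 -282.6   24. ]] centre LR [ 610.5 -217.    24. ] 154.41029732682543 158.35331834065852
```

```bash
python3 - <<'E'
from h import *
a=float(np.load("a.npy")); o=down(a)
ctrl.servo_line([611,-215,120],o,v=100); 
ctrl.dwell(.2); s=rep()
hit=ctrl.servo_line([611,-215,88],o,v=20,stop_force=8); s=rep(hit); print(s["tcp_pos"],s["force"])
ctrl.dwell(.3); s=rep(); print(s["tcp_pos"],s["force"])
for nme in("wrist","scene"):
    im,d=ctrl.grab_frame(nme); cv2.imwrite(f"pics/{nme}6.png",im[:,:,::-1]); np.save(f"pics/{nme}6.npy",d)
# flange plane from wrist depth
m=ctrl.camera_model("wrist"); C=cloud(m,d if nme=="wrist" else np.load("pics/wrist6.npy"),s)
g=cv2.imread("pics/wrist6.png").min(2); mk=np.zeros(g.shape,bool); mk[175:260,225:430]=1
Q=C[mk&(C[...,2]>8)&(C[...,2]<35)]
for i in range(5):
    c=Q.mean(0); nn=np.linalg.eigh(np.cov((Q-c).T))[1][:,0]; nn*=np.sign(nn[2]); r=(Q-c)@nn; Q=Q[abs(r)<max(1.5,2*r.std())]
print("flange",c,nn,np.arccos(nn[2]),len(Q))
E
```

```text
t12.70 h-34.91 ex56.15 ey-430.65 w37.84 F(ex,ey,n) [-0.7  0.  -2.4] M [0.01 0.03 0.02] q [-0.44  0.62  1.57 -0.    0.95  0.08]
True t13.87 h-58.56 ex44.72 ey-430.39 w38.15 F(ex,ey,n) [1.4 0.6 4.5] M [-0.27 -0.    0.01] q [-0.44  0.66  1.58  0.    0.9   0.08]
[ 610.98007346 -214.88617941   94.42657582] [-0.62980317  0.56552001  4.67155519]
 t14.17 h-58.56 ex44.70 ey-430.41 w38.10 F(ex,ey,n) [1.8 0.1 4.1] M [-0.24 -0.03  0.02] q [-0.44  0.66  1.58 -0.    0.9   0.08]
[ 610.95596926 -214.90923756   94.41671066] [-0.11925432  0.12142867  4.48672335]
flange [ 628.96860818 -184.34793534   18.72435022] [9.11147642e-04 2.66229116e-03 9.99996041e-01] 0.002813895015109954 14217
```

View pics/wrist6.png

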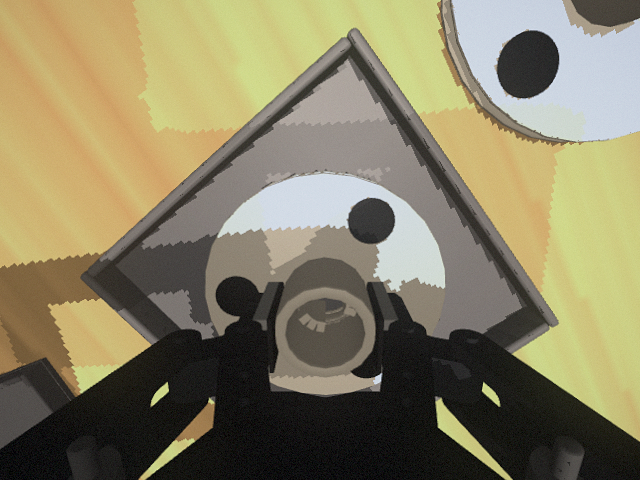

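The reel lies flat in the tray (flange top at z≈18.7, tilt 0.003 rad) and is centred, still held with 4.5 N of floor reaction. Releasing now and backing off.

```bash
python3 - <<'E'
from h import *
a=float(np.load("a.npy")); o=down(a)
ctrl.dwell(.2)
ctrl.move_gripper(70); ctrl.dwell(.2); rep("open")
s=ctrl.get_state(); p=s["tcp_pos"]
ctrl.servo_line([p[0],p[1],260],o,v=100); 
ctrl.servo_line([480,-150,340],o,v=200); ctrl.dwell(.3); rep()
im,d=ctrl.grab_frame("top"); cv2.imwrite("pics/top7.png",im[:,:,::-1])
m=ctrl.camera_model("top"); C=cloud(m,d)
im,d=ctrl.grab_frame("scene"); cv2.imwrite("pics/scene7.png",im[:,:,::-1])
print(C[236:252:4,380:400:5,2].round(0))
E
```

```text
open t15.08 h-59.23 ex43.28 ey-429.96 w69.91 F(ex,ey,n) [ 0.   0.4 -0.2] M [-0.03  0.02 -0.04] q [-0.44  0.66  1.58  0.    0.9   0.08]
 t18.18 h218.69 ex29.83 ey-365.69 w69.74 F(ex,ey,n) [0.5 0.1 0.1] M [-0.01 -0.01 -0.04] q [-0.44  0.19  1.66  0.    1.29  0.08]
[[18. 15. 12. 20.]
 [20. 41. 26. 52.]
 [16. 52.  7. 40.]
 [17. 22. 50. 22.]]
```

View pics/top7.png

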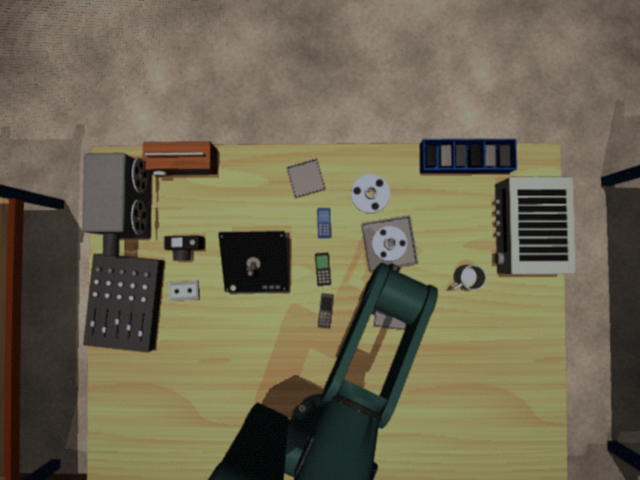

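View pics/scene7.png

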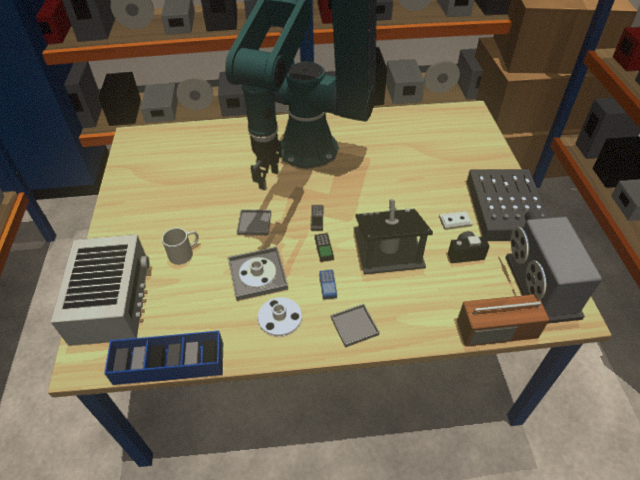

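Both views show the reel flat in the tray with its boss up (top 390,243; scene 257,271). The bystanders are where they were, the spindle is bare and the arm is clear.

```bash
python3 -c "
from plant import ctrl
ctrl.finish_job(); print(ctrl.get_state()['clock'])"
```

```text
the job is handed in; nothing more can be done
the job is handed in; nothing more can be done
```

The reel is off the spindle and lying flat in the large grey tray, boss up and released. I handed the job in at about 18 s of the 64 s allowed; no verdict is reported.

- **Removal:** I gripped the boss and lifted about 14.6 mm until it stopped against the lugs, using a 10 N force stop. I backed off and turned 20°, where the hub let the lugs through. I then went 5° further into the opening and slid it off, with the wrist force staying within about 3 N.
- **Placing:** I lowered it until it touched the tray floor, with about 4.5 N of reaction while still held. Before release the flange top measured about 18.7 mm high, as expected for a reel on the floor, with a tilt of about 0.003 rad. I put it at (611, -215).
- **Last checks:** The final top and scene views show the reel centred in the tray, the other things where they were, and the arm clear.
- **Disagreements:** The top and wrist views differed by about 3 mm on the spindle foot. They differed by 3–4 mm on the tray centre, so I aimed between the two. The single-pixel depth readings in the final top view were noisy over the boss. All of this is well inside the 25 mm tolerance.

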